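# Set up the green channel on the optical board

### The job

Set up the green channel: in front of the green LED, in its beam and square to it, stand the lens, then the iris, then the green filter, then the sample slide, so that the iris comes between lens and green filter and the slide is farthest from the LED. Keep 60 mm from the LED's front glass to the middle of the lens, and 60 mm from the middle of each part to the middle of the next. Leave the blue and red filters standing where they are.

Things in the scene. Friction and masses are not known exactly. Their poses are not given: they have to be found in the camera images.
- led_green: fixed black finned lamp head with GREEN ring at its glass and green strip on top; one of three in a row. Origin on the board's top (grey board with holes, top at z = 0.012), plumb below the front glass. Level beam along its own -x (roughly to the robot), 75 mm up. The head lies on the +x side: 57 mm across, 100 mm long, top 105 mm above the board; foot plate 76 mm wide.
- led_blue: the same lamp head with a BLUE ring and strip, fixed, not used; origin and axes as for the green one
- led_red: the same lamp head with a RED ring and strip, fixed, not used; origin and axes as for the green one
- lens: loose lens: bulging clear glass in a SILVER round ring 40 mm across, 12 mm thick (glass 21 mm), on a steel pillar 25 mm across with a foot 36 mm across; 95 mm high, about 0.18 kg. Origin: centre of the foot's underside, plumb below the ring's centre, which is 75 mm up. Own x: optical axis through the ring. Grip across the ring along own y: 40 mm, 75 mm up. Both faces alike.
- iris: loose iris diaphragm: BLACK round ring 40 mm across, 12 mm thick, dark grey leaves with a small hole, a thin upright pin with a brass ball on top (111 mm up); pillar, foot, mass, origin, axes and grip as for the lens. Both faces alike.
- filter_green: loose green filter: black square plate 40 x 40 mm, 12 mm thick, 55 to 95 mm up, with round GREEN glass and green tape on its top edge; pillar, foot, mass and origin as for the lens. Own x: optical axis through the glass. Grip the plate's sides along own y: 40 mm, 75 mm up. Both faces alike.
- slide: loose sample slide: upright glass slide 26 mm wide with a pink sample and a white field at its top end (116 mm up), in a SILVER U-shaped holder 40 mm wide, 12 mm thick, 38 to 92 mm up; pillar, foot, mass, origin as for the lens. Own x goes through the glass. Grip the holder's two arms along own y: 40 mm, 75 mm up. Both faces alike.
- filter_blue: filter like the green one, but with BLUE glass and tape; not used, to be left standing where it is
- filter_red: filter like the green one, but with RED glass and tape; not used, to be left standing where it is
There are look-alikes about, which are no part of the job. Leave any orange or turquoise look-alike of the lens alone.

How it is judged:
At the end, for the whole second after the job is handed in: From the green LED's glass along its beam: lens at 60, iris 120, green filter 180, slide 240 mm, each within 15 mm along and 12 mm beside the beam, square within 0.2 rad, upright on the board (0.06 rad), released, at rest; blue and red filters upright, within 15 mm of their start (x of lens in the frame of led_green between -0.075 and -0.045 m and y of lens in the frame of led_green between -0.012 and 0.012 m and angle between the x axis of each of lens, iris, filter_green, slide and the x axis of led_green, either way round below 0.2 rad and angle between each of lens, iris, filter_green, slide, filter_blue, filter_red's own z axis and vertical below 0.06 rad and height (world z) of lens between 0.007 and 0.017 m and linear speed of each of lens, iris, filter_green, slide below 0.01 m/s and angular speed of each of lens, iris, filter_green, slide below 0.1 rad/s and x of iris in the frame of led_green between -0.135 and -0.105 m and y of iris in the frame of led_green between -0.012 and 0.012 m and height (world z) of iris between 0.007 and 0.017 m and x of filter_green in the frame of led_green between -0.195 and -0.165 m and y of filter_green in the frame of led_green between -0.012 and 0.012 m and height (world z) of filter_green between 0.007 and 0.017 m and x of slide in the frame of led_green between -0.255 and -0.225 m and y of slide in the frame of led_green between -0.012 and 0.012 m and height (world z) of slide between 0.007 and 0.017 m and distance of each of filter_blue, filter_red from where it was at the start of the episode below 0.015 m); the robot touches nothing.
It fails at once if the blue filter is pushed away or knocked over (distance of filter_blue from where it was at the start of the episode above 0.015 m or angle between filter_blue's own z axis and vertical above 0.3 rad).
It fails at once if the red filter is pushed away or knocked over (distance of filter_red from where it was at the start of the episode above 0.015 m or angle between filter_red's own z axis and vertical above 0.3 rad).
It also fails if it takes over 118 s, if anything falls off the work surface, if the arm or the gripper's body presses on something with over 40 N, if the wrist force passes 120 N, or if a joint passes its speed limit or range.

### The arm

A 6-joint arm with a two-finger parallel gripper is mounted at the origin on the work surface. World frame = base frame: x ahead of the robot, y to its left, z up, the work surface at z = 0. Lengths are in m, angles in rad, forces in N, time in s.
With the tool pointing down it reaches from about 0.25 to 0.775 m from the base axis. Payload 4 kg.
Tool frame: the origin (TCP) lies midway between the tips of the shut fingers; the grasp point (between the pads) lies ctrl.grip_depth behind it (ctrl.grip_depth is the distance from the TCP to the grasp point, in m); z points along the fingers, y is the line along which they close (so a half turn about z gives the same grasp; the last joint's range is limited). The gripper opens to 94 mm and grips with 3 to 60 N. Pads are 16 mm wide; open, the fingers measure 119 mm over their backs; the gripper's body (75 mm by 177 mm) begins 78 mm behind the grasp point.
Start: joints at [1.017, 0.087, 1.371, -0, 1.684, -0.103], TCP at [0.24, 0.495, 0.206] pointing down, gripper open.
Joint ranges: [-3.1, 3.1], [-0.76, 2.03], [0.27, 2.55], [-1.08, 4.22], [0.17, 2.65], [-2.57, 2.57]. Speed limits (rad/s): [2.79, 2.79, 3.14, 3.14, 3.14, 3.14].

### API

Orientations are given as a unit quaternion [x, y, z, w].
In Python, from cell import sensors, read_camera, hand_in, ctrl gives the robot as it stands.
- The arm moves only by the tool arm_command, never from a script. Its argument "deltas" is a list of rows, each a list of 2 entries, a list of its own where there are three numbers: the shift along the world's x, y, z each as a share of 15 cm, from -1 to 1, then the turn, a rotation vector about the world's x, y, z each as a share of 90 degrees, from -1 to 1. A call has 1 to 12 rows; each row shifts and turns the commanded pose from where the row before left it; what a row does not reach is not made up. A row lasts 1/10 s, in which the tool goes at most 50 mm and 8.59 degrees, less where a joint would pass 70% of its speed; a pose out of reach is approached as far as the arm can. A call with a number of a shift or a turn outside -1 to 1 is refused whole. A call with a gripper value outside its range is refused whole. "hand" is the opening, from 0 (shut) to 1 (fully open), set as the call begins (left out, the last holds). The fingers move at their own pace and stop on an object; "grip_force" is the grip in N (left out, the last holds). Time passes only in rows, so rows that do not move let the fingers close. It gives the time, the measured TCP pose, the force, the opening and the grip force at its end, in the units of the state.
- sensors.sense(): the state, without advancing time (a new reading comes with each control period).
- read_camera(name): name is "scene" or "side" or "wrist"; returns a dict with "color" (384x512x3 uint8, red, green, blue), "camera_matrix" (3x3 intrinsics, pixels), "dist" ([k1, k2, p1, p2, k3] as OpenCV has them; the pictures are not rectified), "cam_to_world" (4x4, takes a point from camera to world coordinates); the wrist camera has in their place "tool_from_camera" (4x4, takes a point from camera to tool coordinates, whose origin is the TCP and whose axes are the flange's). Camera axes: x right, y up, looking along -z (the intrinsics and any distortion apply to the point x, -y, -z); pixel columns grow to the right and rows downward; lengths in m; the calibration is good to about 2 mm. A picture is of the moment at which its call begins: read the wrist's pose just before it. There is no depth.
- hand_in(): hands the job in; it is judged then, once.
The state is a dict: "time": time; "q": joint angles; "dq": joint speeds; "joint_torque": joint torques, N m; "tool_pos": TCP position; "tool_rot": TCP orientation; "ft_force": force on the tool from outside, world axes, zero at the start; "ft_torque": the same for the moment, N m; "width": finger opening in m; "gripper_force": force on a finger pad.
Only numpy, scipy, OpenCV 4.12 (cv2) and the standard library are available. Lean on these libraries where they do the work, as an engineer would, in place of code of your own. Each camera call takes 0.05 s, during which the arm holds its last target. There are 200 camera calls.

## Working session

There is one attempt and no reset: what is moved stays moved. The work goes in short steps, Python scripts to look and compute and a tool call to move; the robot and the scene stay as the last step left them, time stands still between calls to the robot, and variables do not carry over. Pictures are saved under pics/ and viewed, at most 14 in all, crops included, and the job is handed in when it is done.

Besides the shell and the picture viewer there is one more tool, called after ">>>" as name([rows], argument=value, ...), one row to a line, values as JSON. arm_command: Moves the arm, as the interface text tells. Its arguments: {"type":"object","properties":{"deltas":{"type":"array"},"hand":{"type":"number"},"grip_force":{"type":"number"}},"required":["deltas"]}

```bash
ls; mkdir -p pics; python3 - <<'E'
from cell import sensors, read_camera, ctrl
import cv2,numpy as np,pickle
print(ctrl.grip_depth, sensors.sense())
for n in("scene","side"):
    d=read_camera(n); pickle.dump(d,open(f"pics/{n}0.pkl","wb"))
    cv2.imwrite(f"pics/{n}0.png",cv2.resize(d["color"][:,:,::-1],(800,600),interpolation=cv2.INTER_CUBIC))
    print(n,np.round(d["camera_matrix"],1).tolist(),d["dist"],np.round(d["cam_to_world"],3).tolist())
E
```

```text
pics
0.0188 {'time': 0.0, 'q': array([ 1.01690440e+00,  8.79308466e-02,  1.37223750e+00, -8.20227168e-06,
        1.68357326e+00, -1.03099404e-01]), 'dq': array([ 0.00044687,  0.00080399, -0.00064001, -0.0018665 , -0.00030836,
        0.00055909]), 'joint_torque': array([ 7.15681545e-04, -3.40180314e+01, -3.02427542e+01,  7.19314115e-02,
        3.30883171e-02, -1.92303301e-04]), 'tool_pos': array([0.23934514, 0.49459259, 0.20432586]), 'tool_rot': array([ 2.23492934e-01,  9.74704957e-01, -1.01833825e-03, -3.42789588e-04]), 'ft_force': array([ 0.71361462,  0.30372534, -0.31176205]), 'ft_torque': array([0.01654569, 0.02561411, 0.00601796]), 'gripper_force': 0.0, 'width': 0.09399440971096273}
scene [[390.5, 0.0, 257.2], [0.0, 390.5, 197.9], [0.0, 0.0, 1.0]] [-0.11968686  0.          0.          0.          0.        ] [[-0.871, -0.326, 0.366, 0.892], [0.49, -0.556, 0.671, 0.662], [-0.015, 0.764, 0.645, 0.728], [0.0, 0.0, 0.0, 1.0]]
side [[468.4, 0.0, 258.0], [0.0, 468.4, 192.5], [0.0, 0.0, 1.0]] [-0.00054592  0.          0.          0.          0.        ] [[0.948, 0.166, -0.273, 0.08], [-0.319, 0.535, -0.782, -1.192], [0.017, 0.828, 0.56, 0.871], [0.0, 0.0, 0.0, 1.0]]
```

View pics/scene0.png

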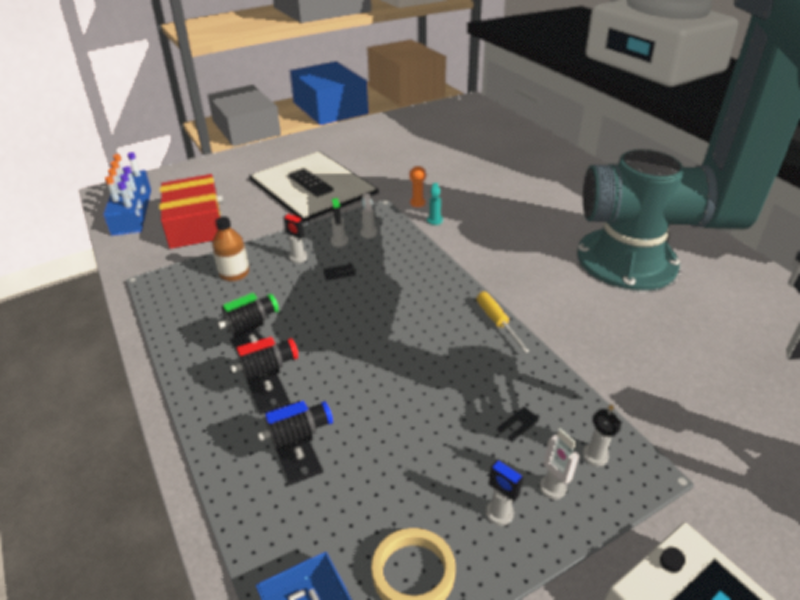

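View pics/side0.png

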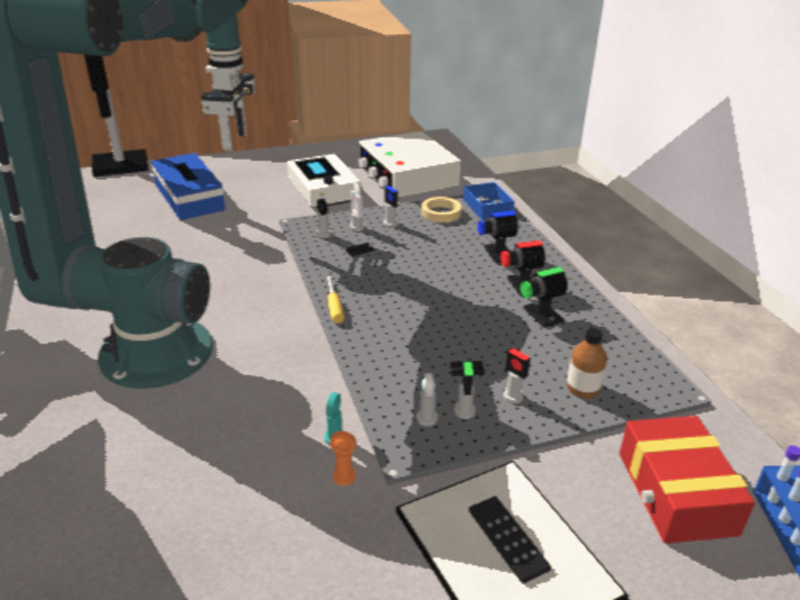

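```bash
cat > h.py <<'E'
import numpy as np,cv2,pickle
from scipy.spatial.transform import Rotation as R
def ray(d,T,uv):
    p=cv2.undistortPoints(np.array([[uv]],float),d["camera_matrix"],np.array(d["dist"]))[0,0]
    v=T[:3,:3]@np.array([p[0],-p[1],-1]); return T[:3,3],v/np.linalg.norm(v)
def onz(d,T,uv,z):
    o,v=ray(d,T,uv); return o+v*(z-o[2])/v[2]
def tri(r1,r2):
    A=np.stack([r1[1],-r2[1]],1); t=np.linalg.lstsq(A,r2[0]-r1[0],rcond=None)[0]
    a=r1[0]+t[0]*r1[1]; b=r2[0]+t[1]*r2[1]; return (a+b)/2,np.linalg.norm(a-b)
def wristT(s,d):
    T=np.eye(4);T[:3,:3]=R.from_quat(s["tool_rot"]).as_matrix();T[:3,3]=s["tool_pos"];return T@d["tool_from_camera"]
def mask(img,col):
    h=cv2.cvtColor(img,cv2.COLOR_RGB2HSV); lo,hi={"g":((45,100,50),(80,255,255)),"b":((105,120,50),(130,255,255)),"r":((172,120,60),(180,255,255))}[col]
    m=cv2.inRange(h,lo,hi)
    if col=="r": m|=cv2.inRange(h,(0,150,60),(6,255,255))
    return m
E
python3 - <<'E'
from h import *
np.set_printoptions(precision=3,suppress=True)
D={n:pickle.load(open(f"pics/{n}0.pkl","rb")) for n in("scene","side")}
P={"ledring":((276,303),(526,289)),"lens":((369,202),(429,384)),"fgTape":((336,203),(468,368)),"frTape":((293,218),(518,354)),"irisball":((611,408),(321,200)),"slideTop":((563,435),(358,184)),"fbTape":((507,470),(391,190)),
"redring":((292,350),(506,258)),"bluering":((326,414),(484,227)),"bottlecap":((223,224),(594,335))}
for k,(a,b) in P.items():
    print(k,*tri(*[ray(D[n],D[n]["cam_to_world"],np.array(u)*.64) for n,u in(("scene",a),("side",b))]))
F={"lensfoot":((368,232),(427,417)),"fgfoot":((338,242),(466,410)),"frfoot":((297,258),(514,395)),"irisfoot":((598,458),(324,233)),"slidefoot":((554,490),(357,226)),"fbfoot":((500,515),(390,220))}
for k,(a,b) in F.items():
    print(k,*[onz(D[n],D[n]["cam_to_world"],np.array(u)*.64,.015) for n,u in(("scene",a),("side",b))])
for n in D:
    c=cv2.findContours(mask(D[n]["color"],"g"),0,2)[0]
    for q in c:
        if cv2.contourArea(q)>10: print(n,cv2.minAreaRect(q))
E
```

```text
ledring [ 0.704 -0.129  0.086] 0.00784273993449245
lens [ 0.422 -0.34   0.088] 0.007988706984836344
fgTape [ 0.491 -0.343  0.106] 0.0029661057120531817
frTape [ 0.587 -0.334  0.106] 0.0022035497026250865
irisball [0.402 0.334 0.106] 0.007399931901590265
slideTop [0.498 0.347 0.127] 0.00222743477921578
fbTape [0.578 0.34  0.104] 0.003941354676493399
redring [ 0.72  -0.008  0.086] 0.003075278708269075
bluering [0.729 0.132 0.086] 0.008340472450022002
bottlecap [ 0.72  -0.35   0.128] 0.003180165321709316
lensfoot [ 0.424 -0.341  0.015] [ 0.425 -0.342  0.015]
fgfoot [ 0.495 -0.339  0.015] [ 0.494 -0.346  0.015]
frfoot [ 0.591 -0.329  0.015] [ 0.59  -0.336  0.015]
irisfoot [0.407 0.346 0.015] [0.409 0.335 0.015]
slidefoot [0.495 0.355 0.015] [0.494 0.346 0.015]
fbfoot [0.581 0.348 0.015] [0.582 0.353 0.015]
scene ((174.90000915527344, 193.30003356933594), (12.074767112731934, 4.0249223709106445), 63.43495178222656)
scene ((153.1034393310547, 193.2586212158203), (6.127945899963379, 21.540660858154297), 68.1985855102539)
scene ((215.07693481445312, 129.88462829589844), (6.471832275390625, 5.295135498046875), 78.69007110595703)
side ((299.5, 235.5), (9.0, 7.0), 90.0)
side ((336.26470947265625, 184.558837890625), (11.399173736572266, 8.48874568939209), 75.96376037597656)
side ((351.441162109375, 173.7647247314453), (4.6081767082214355, 16.97749137878418), 75.96376037597656)
```

>>> arm_command([
  [[0.17, -0.16, 0.09], [0, 0, 0.036]],
  [[0.17, -0.16, 0.09], [0, 0, 0.036]],
  [[0.17, -0.16, 0.09], [0, 0, 0.036]],
  [[0.17, -0.16, 0.09], [0, 0, 0.036]],
  [[0.17, -0.16, 0.09], [0, 0, 0.036]],
  [[0.17, -0.16, 0.09], [0, 0, 0.036]],
  [[0.17, -0.16, 0.09], [0, 0, 0.036]],
  [[0.17, -0.16, 0.09], [0, 0, 0.036]],
  [[0, 0, 0], [0, 0, 0]],
], hand=1)

```text
time: 1.0
tool_pos: [0.4466, 0.3005, 0.3146]
tool_rot: [0.002, 1.0, -0.0, 0.001]
ft_force: [0.3, -0.2, -0.2]
width: 0.0942
gripper_force: 0.0
```

```bash
cat > snap.py <<'E'
import sys
from h import *
from cell import sensors, read_camera
n=sys.argv[1]; s=sensors.sense(); d=read_camera("wrist"); d["T"]=wristT(s,d); pickle.dump(d,open(f"pics/{n}.pkl","wb"))
cv2.imwrite(f"pics/{n}.png",cv2.resize(d["color"][:,:,::-1],(800,600),interpolation=cv2.INTER_CUBIC))
np.set_printoptions(precision=4,suppress=True)
print(s["time"],s["tool_pos"],R.from_quat(s["tool_rot"]).as_matrix()[:,1],s["q"],d["T"][:3,3],-d["T"][:3,2])
E
python3 snap.py w1
```

```text
1.0 [0.4466 0.3005 0.3146] [ 0.0035  1.     -0.0001] [ 0.4879  0.0642  1.1807 -0.0015  1.8942 -1.0799] [0.3752 0.3004 0.4935] [ 0.2531 -0.0007 -0.9674]
```

View pics/w1.png

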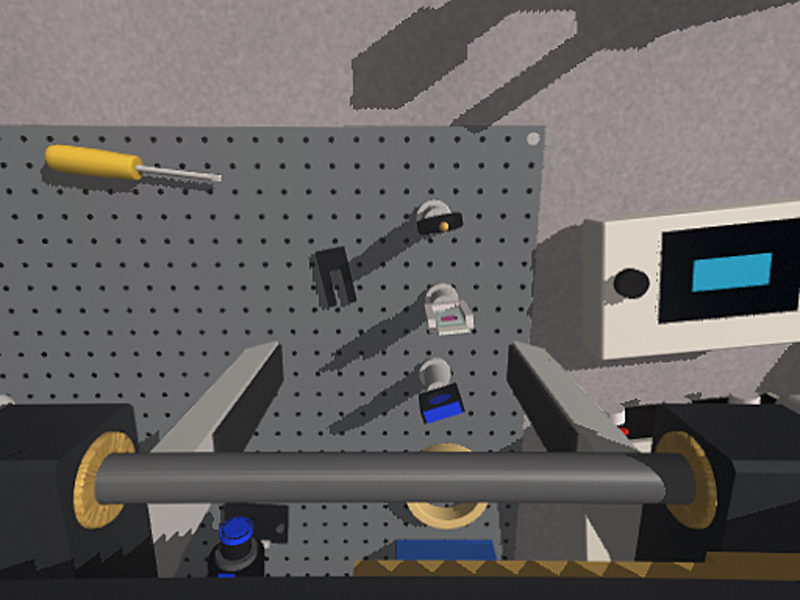

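```bash
python3 - <<'E'
from h import *
d=pickle.load(open("pics/w1.pkl","rb")); cv2.imwrite("pics/c1.png",cv2.resize(d["color"][120:220,250:330,::-1],(480,600),interpolation=cv2.INTER_CUBIC))
E
```

```text
(no output)
```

View pics/c1.png

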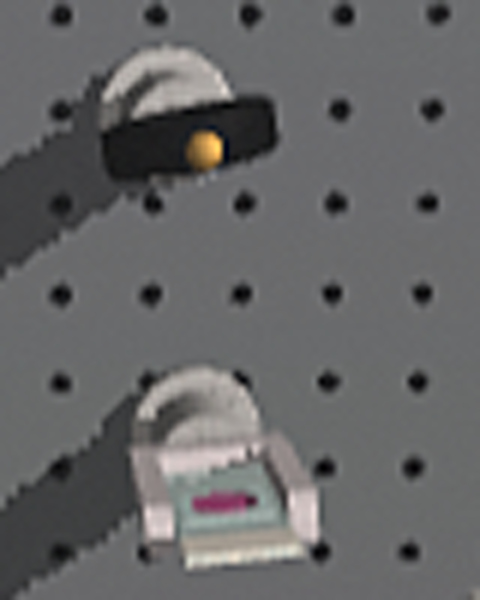

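```bash
python3 - <<'E'
from h import *
np.set_printoptions(precision=4,suppress=True)
d=pickle.load(open("pics/w1.pkl","rb"));T=d["T"]
def pr(n,a,b,z):
    A,B=[onz(d,T,(250+p[0]/6,120+p[1]/6),z) for p in(a,b)]
    v=B-A; print(n,(A+B)/2,np.linalg.norm(v),"yaw",-np.degrees(np.arctan2(v[0],v[1])))
pr("iris mid",(106,158),(275,119),.087)
pr("ball",(205,148),(205,148),.123)
pr("slide field",(186,555),(304,543),.128)
pr("slide arms",(145,530),(320,505),.104)
for n,c in((0,"b"),):
    for q in cv2.findContours(mask(d["color"],c),0,2)[0]:
        if cv2.contourArea(q)>30: r=cv2.minAreaRect(q); print(r,onz(d,T,r[0],.107))
E
```

```text
iris mid [0.4109 0.3405 0.087 ] 0.039371916618730615 yaw 12.695989267995307
ball [0.4097 0.34   0.123 ] 0.0 yaw -0.0
slide field [0.496  0.3503 0.128 ] 0.025803761611571645 yaw 5.956678465815289
slide arms [0.4962 0.3505 0.104 ] 0.04076744916058662 yaw 8.366750063405624
((285.01458740234375, 351.16693115234375), (64.20064544677734, 12.752423286437988), 1.005086064338684) [0.7339 0.3506 0.107 ]
((151.0, 339.0), (18.0, 22.0), 90.0) [0.71   0.1418 0.107 ]
((282.91748046875, 263.2248229980469), (8.620436668395996, 23.849876403808594), 73.3007583618164) [0.5818 0.344  0.107 ]
((280.8000183105469, 254.90003967285156), (4.743415832519531, 14.862703323364258), 71.56504821777344) [0.5686 0.3407 0.107 ]
```

>>> arm_command([
  [[0.118, -0.239, 0.01], [0, 0, 0]],
  [[0.118, -0.239, 0.01], [0, 0, 0]],
  [[0.118, -0.239, 0.01], [0, 0, 0]],
  [[0.118, -0.239, 0.01], [0, 0, 0]],
  [[0.118, -0.239, 0.01], [0, 0, 0]],
  [[0.118, -0.239, 0.01], [0, 0, 0]],
  [[0.118, -0.239, 0.01], [0, 0, 0]],
  [[0.118, -0.239, 0.01], [0, 0, 0]],
  [[0.118, -0.239, 0.01], [0, 0, 0]],
  [[0.118, -0.239, 0.01], [0, 0, 0]],
  [[0.118, -0.239, 0.01], [0, 0, 0]],
  [[0.118, -0.239, 0.01], [0, 0, 0]],
])

```text
time: 2.25
tool_pos: [0.6564, -0.1267, 0.3304]
tool_rot: [-0.002, 1.0, 0.001, -0.001]
ft_force: [0.7, 1.1, 1.0]
width: 0.0941
gripper_force: 0.0
```

>>> arm_command([
  [[0, 0, 0], [0, 0, 0]],
  [[0, 0, 0], [0, 0, 0]],
])

```text
time: 2.45
tool_pos: [0.6561, -0.1263, 0.3294]
tool_rot: [-0.001, 1.0, 0.001, -0.002]
ft_force: [-0.7, 0.8, 0.5]
width: 0.0937
gripper_force: 0.0
```

```bash
python3 snap.py w2
```

```text
2.45 [ 0.6561 -0.1263  0.3294] [-0.0016  1.      0.002 ] [-0.2756  0.3872  0.7638  0.0011  1.9943 -1.8475] [ 0.5857 -0.1272  0.5088] [ 0.2471  0.0026 -0.969 ]
```

View pics/w2.png

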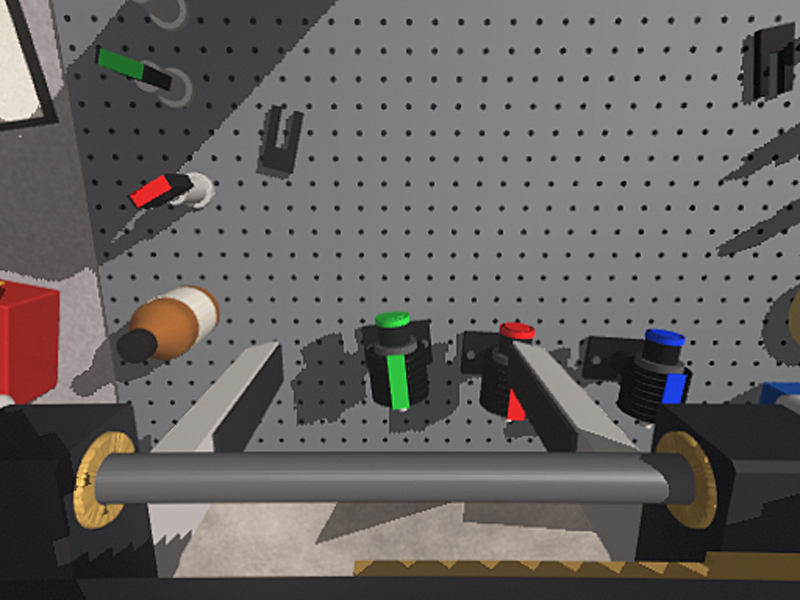

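```bash
python3 - <<'E'
from h import *
d=pickle.load(open("pics/w2.pkl","rb"))["color"][...,::-1]
a=cv2.resize(d[190:270,220:290],(525,600),interpolation=cv2.INTER_CUBIC)
b=cv2.resize(d[20:70,55:125],(275*700//700,196),interpolation=cv2.INTER_CUBIC)
c=np.zeros((600,800,3),np.uint8); c[:,:525]=a; c[:196,525:]=b; cv2.imwrite("pics/c2.png",c)
E
```

```text
(no output)
```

View pics/c2.png

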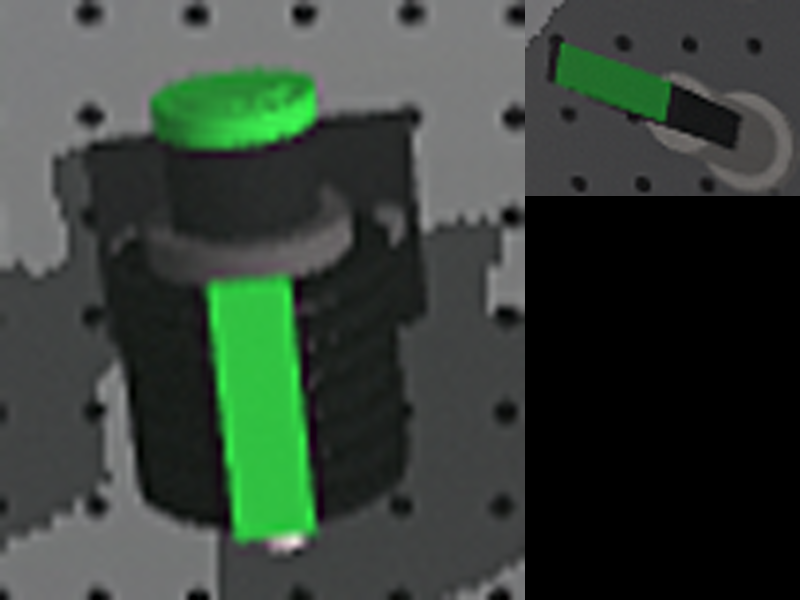

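```bash
python3 - <<'E'
from h import *
np.set_printoptions(precision=4,suppress=True)
d=pickle.load(open("pics/w2.pkl","rb"));T=d["T"]
f=lambda u,v,z:onz(d,T,(220+u/7.5,190+v/7.5),z)
A,B=f(250,280,.117),f(275,538,.117);v=B-A
yaw=np.arctan2(v[1],v[0]);print(A,B,np.linalg.norm(v),"yaw",np.degrees(yaw))
g=f(234,96,.087);L,Rr=f(152,106,.087),f(316,86,.087);print("glass",g,L,Rr,np.linalg.norm(L-Rr), -np.degrees(np.arctan2((Rr-L)[0],(Rr-L)[1])))
e=np.array([np.cos(yaw),np.sin(yaw)]);n=np.array([-e[1],e[0]])
print("side offset of glass from strip line",n@(g-A)[:2], "strip back-to-glass",e@(B-g)[:2])
for dd in(60,120,180,240):print(dd,g[:2]-e*dd/1000)
for q,col in ((0,"g"),(0,"r")):
  for q in cv2.findContours(mask(d["color"],col),0,2)[0]:
    if cv2.contourArea(q)>15:
        r=cv2.minAreaRect(q);P=[onz(d,T,p,.107)[:2] for p in cv2.boxPoints(r)];print(col,r[0],onz(d,T,r[0],.107)[:2],[np.round(np.degrees(np.arctan2(*(P[i+1]-P[i])[::-1])),1) for i in(0,1)],[np.linalg.norm(P[i+1]-P[i]) for i in(0,1)])
E
```

```text
[ 0.7359 -0.1248  0.117 ] [ 0.7895 -0.1198  0.117 ] 0.053798351318864 yaw 5.351573887204707
glass [ 0.7084 -0.1279  0.087 ] [ 0.7105 -0.1443  0.087 ] [ 0.7063 -0.1116  0.087 ] 0.033014764737107925 7.298343516293988
side offset of glass from strip line -0.0005278880895571612 strip back-to-glass 0.08153586174618015
60 [ 0.6486 -0.1335]
120 [ 0.5889 -0.1391]
180 [ 0.5292 -0.1447]
240 [ 0.4694 -0.1503]
g (254.39022827148438, 244.01219177246094) [ 0.766  -0.1231] [np.float64(96.8), np.float64(6.3)] [np.float64(0.016902224632253868), np.float64(0.056139802730079166)]
g (250.5, 204.0) [ 0.7043 -0.1289] [np.float64(90.1), np.float64(0.5)] [np.float64(0.029861328986565298), np.float64(0.014881983746634969)]
g (76.94343566894531, 40.65837097167969) [ 0.4946 -0.3428] [np.float64(150.8), np.float64(71.9)] [np.float64(0.012950570163249383), np.float64(0.03512544545522618)]
r (330.8414306640625, 258.42681884765625) [ 0.789  -0.0086] [np.float64(177.6), np.float64(83.4)] [np.float64(0.032286536988381465), np.float64(0.017796549560501057)]
r (330.5, 211.0) [ 0.7147 -0.014 ] [np.float64(90.1), np.float64(4.3)] [np.float64(0.029936391735799813), np.float64(0.015083287250451393)]
r (18.5, 218.5) [ 0.726  -0.4591] [np.float64(90.2), np.float64(-9.9)] [np.float64(0.049466772626584284), np.float64(0.12079027290559047)]
r (95.77299499511719, 122.096435546875) [ 0.5917 -0.3333] [np.float64(117.4), np.float64(24.4)] [np.float64(0.03579181103901307), np.float64(0.013104500792637133)]
```

>>> arm_command([
  [[-0.19, -0.158, -0.03], [0, 0, 0]],
  [[-0.19, -0.158, -0.03], [0, 0, 0]],
  [[-0.19, -0.158, -0.03], [0, 0, 0]],
  [[-0.19, -0.158, -0.03], [0, 0, 0]],
  [[-0.19, -0.158, -0.03], [0, 0, 0]],
  [[-0.19, -0.158, -0.03], [0, 0, 0]],
  [[-0.19, -0.158, -0.03], [0, 0, 0]],
  [[-0.19, -0.158, -0.03], [0, 0, 0]],
  [[-0.19, -0.158, -0.03], [0, 0, 0]],
  [[0, 0, 0], [0, 0, 0]],
  [[0, 0, 0], [0, 0, 0]],
])

```text
time: 3.6
tool_pos: [0.3997, -0.3389, 0.2916]
tool_rot: [-0.001, 1.0, 0.0, 0.001]
ft_force: [0.7, 0.3, -0.3]
width: 0.0938
gripper_force: 0.0
```

```bash
python3 snap.py w3; python3 - <<'E'
from h import *
d=pickle.load(open("pics/w3.pkl","rb"));T=d["T"]
import numpy as np
K=d["camera_matrix"]
def proj(p):
    q=np.linalg.inv(T)@np.r_[p,1]; return cv2.projectPoints(np.array([[q[0],-q[1],-q[2]]]),np.zeros(3),np.zeros(3),K,np.array(d["dist"]))[0].ravel()
u=proj([.424,-.341,.087]);w=proj([.4946,-.343,.1]);print(u,w)
x0=int((u[0]+w[0])/2)-40;y0=int(u[1])-30;x0=max(x0,0);y0=max(y0,0);print(x0,y0)
cv2.imwrite("pics/c3.png",cv2.resize(d["color"][y0:y0+100,x0:x0+90,::-1],None,fx=6,fy=6,interpolation=cv2.INTER_CUBIC))
E
```

```text
3.6 [ 0.3997 -0.3389  0.2916] [-0.0022  1.      0.0001] [-0.8123  0.0276  1.2642  0.0012  1.8489 -2.385 ] [ 0.3285 -0.3395  0.4706] [ 0.2518  0.0009 -0.9678]
[251.07950582 189.96222826] [249.50965693 242.42595644]
210 159
```

View pics/c3.png

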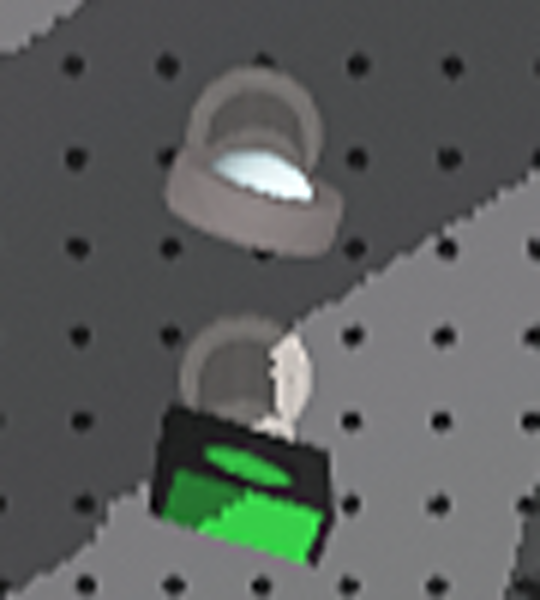

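```bash
python3 - <<'E'
from h import *
np.set_printoptions(precision=4,suppress=True)
d=pickle.load(open("pics/w3.pkl","rb"));T=d["T"]
def pr(n,a,b,z):
    A,B=[onz(d,T,(210+p[0]/6,159+p[1]/6),z) for p in(a,b)]
    v=B-A; print(n,(A+B)/2,np.linalg.norm(v),"yaw",-np.degrees(np.arctan2(v[0],v[1])))
pr("lens mid",(172,180),(337,231),.087)
pr("fg",(165,491),(324,538),.107)
pr("fg front",(165,412),(330,455),.107)
E
```

```text
lens mid [ 0.4286 -0.3391  0.087 ] 0.039050597743322285 yaw -17.580945835631592
fg [ 0.4948 -0.3412  0.107 ] 0.03733899729378589 yaw -17.606567187269892
fg front [ 0.4755 -0.3406  0.107 ] 0.03785533240965844 yaw -15.436984765269688
```

>>> arm_command([
  [[0.06, -0.003, -0.213], [0, 0, -0.063]],
  [[0.06, -0.002, -0.213], [0, 0, -0.063]],
  [[0.06, -0.002, -0.213], [0, 0, -0.063]],
  [[0, 0, -0.213], [0, 0, 0]],
  [[0, 0, -0.213], [0, 0, 0]],
  [[0, 0, -0.213], [0, 0, 0]],
  [[0, 0, -0.213], [0, 0, 0]],
  [[0, 0, 0], [0, 0, 0]],
  [[0, 0, 0], [0, 0, 0]],
])

```text
time: 4.55
tool_pos: [0.4276, -0.3403, 0.0678]
tool_rot: [0.146, 0.989, 0.0, -0.0]
ft_force: [0.3, 0.1, 0.5]
width: 0.094
gripper_force: 0.0
```

>>> arm_command([
  [[0, 0, 0], [0, 0, 0]],
  [[0, 0, 0], [0, 0, 0]],
  [[0, 0, 0], [0, 0, 0]],
  [[0, 0, 0], [0, 0, 0]],
  [[0, 0, 0], [0, 0, 0]],
  [[0, 0, 0], [0, 0, 0]],
  [[0, 0, 0], [0, 0, 0]],
  [[0, 0, 0], [0, 0, 0]],
], hand=0, grip_force=20)

```text
time: 5.35
tool_pos: [0.4265, -0.3414, 0.0673]
tool_rot: [0.147, 0.989, 0.0, 0.0]
ft_force: [0.1, 0.8, 0.5]
width: 0.0395
gripper_force: 20.0
```

>>> arm_command([
  [[0, 0, 0.1], [0, 0, 0]],
  [[0, 0, 0.2], [0, 0, 0]],
  [[0, 0, 0.25], [0, 0, 0]],
  [[0, 0, 0.25], [0, 0, 0]],
  [[0, 0, 0.08], [0, 0, 0]],
  [[0.18, 0.17, 0], [0, 0, 0.032]],
  [[0.18, 0.17, 0], [0, 0, 0.032]],
  [[0.18, 0.17, 0], [0, 0, 0.032]],
  [[0.18, 0.17, 0], [0, 0, 0.032]],
  [[0.18, 0.17, 0], [0, 0, 0.032]],
  [[0.18, 0.17, 0], [0, 0, 0.032]],
  [[0.18, 0.17, 0], [0, 0, 0.032]],
])

```text
time: 6.55
tool_pos: [0.616, -0.1617, 0.1979]
tool_rot: [-0.029, 1.0, 0.0, -0.001]
ft_force: [0.9, -0.1, -1.0]
width: 0.0394
gripper_force: 20.0
```

>>> arm_command([
  [[0.15, 0.12, 0], [0, 0, 0.032]],
  [[0.067, 0.07, 0], [0, 0, 0]],
  [[0, 0, 0], [0, 0, 0]],
  [[0, 0, 0], [0, 0, 0]],
  [[0, 0, 0], [0, 0, 0]],
])

```text
time: 7.05
tool_pos: [0.6471, -0.1358, 0.1995]
tool_rot: [-0.052, 0.999, -0.0, -0.0]
ft_force: [-0.1, -0.1, -1.7]
width: 0.04
gripper_force: 20.0
```

>>> arm_command([
  [[0.005, 0.005, -0.2], [0, 0, 0]],
  [[0, 0, -0.2], [0, 0, 0]],
  [[0, 0, -0.2], [0, 0, 0]],
  [[0, 0, -0.12], [0, 0, 0]],
  [[0, 0, -0.08], [0, 0, 0]],
  [[0, 0, -0.04], [0, 0, 0]],
  [[0, 0, -0.03], [0, 0, 0]],
  [[0, 0, 0], [0, 0, 0]],
  [[0, 0, 0], [0, 0, 0]],
  [[0, 0, 0], [0, 0, 0]],
])

```text
time: 8.05
tool_pos: [0.6495, -0.1339, 0.0701]
tool_rot: [-0.053, 0.999, -0.0, 0.001]
ft_force: [-0.1, 0.4, -1.1]
width: 0.0396
gripper_force: 20.0
```

>>> arm_command([
  [[0, 0, -0.01], [0, 0, 0]],
  [[0, 0, 0], [0, 0, 0]],
  [[0, 0, 0], [0, 0, 0]],
])

```text
time: 8.35
tool_pos: [0.6489, -0.1337, 0.0674]
tool_rot: [-0.053, 0.999, 0.0, 0.0]
ft_force: [0.2, -0.7, -1.8]
width: 0.0395
gripper_force: 20.0
```

Still hanging; a little lower.

>>> arm_command([
  [[0, 0, -0.007], [0, 0, 0]],
  [[0, 0, 0], [0, 0, 0]],
  [[0, 0, 0], [0, 0, 0]],
])

```text
time: 8.65
tool_pos: [0.6493, -0.1337, 0.0673]
tool_rot: [-0.053, 0.999, -0.0, 0.001]
ft_force: [-0.0, 0.1, 2.6]
width: 0.0395
gripper_force: 20.0
```

>>> arm_command([
  [[0, 0, 0], [0, 0, 0]],
  [[0, 0, 0], [0, 0, 0]],
  [[0, 0, 0], [0, 0, 0]],
  [[0, 0, 0], [0, 0, 0]],
  [[0, 0, 0], [0, 0, 0]],
  [[0, 0, 0.1], [0, 0, 0]],
  [[0, 0, 0.25], [0, 0, 0]],
  [[0, 0, 0.25], [0, 0, 0]],
  [[0, 0, 0.25], [0, 0, 0]],
], hand=1)

```text
time: 9.55
tool_pos: [0.6488, -0.1337, 0.1965]
tool_rot: [-0.053, 0.999, -0.0, 0.001]
ft_force: [0.2, 0.0, -0.2]
width: 0.094
gripper_force: 0.0
```

>>> arm_command([
  [[-0.128, -0.174, 0.01], [0, 0, -0.032]],
  [[-0.128, -0.174, 0.01], [0, 0, -0.032]],
  [[-0.128, -0.174, 0.01], [0, 0, -0.032]],
  [[-0.128, -0.174, 0], [0, 0, -0.032]],
  [[-0.128, -0.174, 0], [0, 0, -0.032]],
  [[-0.128, -0.174, 0], [0, 0, -0.032]],
  [[-0.128, -0.174, 0], [0, 0, -0.032]],
  [[-0.128, -0.174, 0], [0, 0, -0.032]],
  [[0, 0, 0], [0, 0, 0]],
  [[0, 0, 0], [0, 0, 0]],
  [[0, 0, 0], [0, 0, 0]],
])

```text
time: 10.65
tool_pos: [0.4959, -0.3419, 0.1991]
tool_rot: [0.147, 0.989, 0.0, 0.001]
ft_force: [0.0, 0.8, 0.1]
width: 0.094
gripper_force: 0.0
```

>>> arm_command([
  [[0, 0, -0.2], [0, 0, 0]],
  [[0, 0, -0.2], [0, 0, 0]],
  [[0, 0, -0.2], [0, 0, 0]],
  [[0, 0, -0.2], [0, 0, 0]],
  [[0, 0, -0.07], [0, 0, 0]],
  [[0, 0, 0], [0, 0, 0]],
  [[0, 0, 0], [0, 0, 0]],
])

```text
time: 11.35
tool_pos: [0.4964, -0.3426, 0.0694]
tool_rot: [0.147, 0.989, -0.001, 0.001]
ft_force: [0.3, -0.0, 0.6]
width: 0.0942
gripper_force: 0.0
```

>>> arm_command([
  [[0, 0, 0], [0, 0, 0]],
  [[0, 0, 0], [0, 0, 0]],
  [[0, 0, 0], [0, 0, 0]],
  [[0, 0, 0], [0, 0, 0]],
  [[0, 0, 0], [0, 0, 0]],
  [[0, 0, 0], [0, 0, 0]],
  [[0, 0, 0], [0, 0, 0]],
], hand=0)

```text
time: 12.05
tool_pos: [0.4952, -0.3425, 0.0677]
tool_rot: [0.147, 0.989, 0.0, -0.0]
ft_force: [0.3, 0.1, -0.2]
width: 0.0414
gripper_force: 0.0
```

>>> arm_command([
  [[0, 0, 0], [0, 0, 0]],
  [[0, 0, 0], [0, 0, 0]],
  [[0, 0, 0], [0, 0, 0]],
  [[0, 0, 0.1], [0, 0, 0]],
  [[0, 0, 0.2], [0, 0, 0]],
  [[0, 0, 0.25], [0, 0, 0]],
  [[0, 0, 0.25], [0, 0, 0]],
  [[0, 0, 0.08], [0, 0, 0]],
])

```text
time: 12.85
tool_pos: [0.4968, -0.3438, 0.206]
tool_rot: [0.147, 0.989, -0.002, 0.004]
ft_force: [0.7, -0.5, -1.8]
width: 0.04
gripper_force: 19.9
```

>>> arm_command([
  [[0.028, 0.163, 0], [0, 0, 0.032]],
  [[0.028, 0.163, 0], [0, 0, 0.032]],
  [[0.028, 0.163, 0], [0, 0, 0.032]],
  [[0.028, 0.163, 0], [0, 0, 0.032]],
  [[0.028, 0.163, 0], [0, 0, 0.032]],
  [[0.028, 0.163, 0], [0, 0, 0.032]],
  [[0.028, 0.163, 0], [0, 0, 0.032]],
  [[0.028, 0.163, 0], [0, 0, 0.032]],
  [[0, 0, 0], [0, 0, 0]],
  [[0, 0, 0], [0, 0, 0]],
  [[0, 0, 0], [0, 0, 0]],
])

```text
time: 13.95
tool_pos: [0.5285, -0.1476, 0.1992]
tool_rot: [-0.053, 0.999, -0.0, -0.001]
ft_force: [0.6, 0.2, -2.5]
width: 0.04
gripper_force: 19.9
```

>>> arm_command([
  [[0.003, 0.005, -0.2], [0, 0, 0]],
  [[0, 0, -0.2], [0, 0, 0]],
  [[0, 0, -0.2], [0, 0, 0]],
  [[0, 0, -0.15], [0, 0, 0]],
  [[0, 0, -0.08], [0, 0, 0]],
  [[0, 0, -0.04], [0, 0, 0]],
  [[0, 0, -0.01], [0, 0, 0]],
  [[0, 0, 0], [0, 0, 0]],
  [[0, 0, 0], [0, 0, 0]],
])

```text
time: 14.85
tool_pos: [0.5302, -0.1466, 0.0692]
tool_rot: [-0.053, 0.999, -0.0, 0.001]
ft_force: [0.6, -0.0, -2.2]
width: 0.0399
gripper_force: 19.9
```

>>> arm_command([
  [[0, 0, -0.007], [0, 0, 0]],
  [[0, 0, 0], [0, 0, 0]],
  [[0, 0, 0], [0, 0, 0]],
])

```text
time: 15.15
tool_pos: [0.5299, -0.1464, 0.0676]
tool_rot: [-0.053, 0.999, -0.0, 0.001]
ft_force: [-0.5, -0.6, 0.2]
width: 0.0401
gripper_force: 19.9
```

>>> arm_command([
  [[0, 0, -0.003], [0, 0, 0]],
  [[0, 0, 0], [0, 0, 0]],
  [[0, 0, 0], [0, 0, 0]],
  [[0, 0, 0], [0, 0, 0]],
  [[0, 0, 0], [0, 0, 0]],
  [[0, 0, 0.1], [0, 0, 0]],
  [[0, 0, 0.25], [0, 0, 0]],
  [[0, 0, 0.25], [0, 0, 0]],
  [[0, 0, 0.28], [0, 0, 0]],
  [[-0.06, 0.25, 0], [0, 0, 0]],
  [[-0.06, 0.25, 0], [0, 0, 0]],
  [[-0.06, 0.25, 0], [0, 0, 0]],
], hand=1)

```text
time: 16.35
tool_pos: [0.5023, -0.0328, 0.2003]
tool_rot: [-0.053, 0.999, -0.0, 0.001]
ft_force: [0.2, 0.0, -0.9]
width: 0.0943
gripper_force: 0.0
```

>>> arm_command([
  [[-0.062, 0.25, 0], [0, 0, 0.01]],
  [[-0.062, 0.25, 0], [0, 0, 0.01]],
  [[-0.062, 0.25, 0], [0, 0, 0.01]],
  [[-0.062, 0.25, 0], [0, 0, 0.01]],
  [[-0.062, 0.25, 0], [0, 0, 0.01]],
  [[-0.062, 0.25, 0], [0, 0, 0.01]],
  [[-0.062, 0.25, 0], [0, 0, 0.01]],
  [[-0.062, 0.25, 0], [0, 0, 0.005]],
  [[-0.062, 0.25, 0], [0, 0, 0]],
  [[-0.062, 0.243, 0], [0, 0, 0]],
  [[0, 0, 0], [0, 0, 0]],
  [[0, 0, 0], [0, 0, 0]],
])

```text
time: 17.55
tool_pos: [0.4092, 0.3406, 0.1992]
tool_rot: [-0.113, 0.994, -0.0, 0.0]
ft_force: [0.3, 0.2, -0.3]
width: 0.0941
gripper_force: 0.0
```

```bash
python3 snap.py w4; python3 - <<'E'
from h import *
cv2.imwrite("pics/side4.png",pickle.load(open("pics/w4.pkl","rb"))["color"][...,::-1])
from cell import read_camera
a=read_camera("side")["color"][110:285,200:400,::-1]; cv2.imwrite("pics/s4.png",cv2.resize(a,None,fx=3.4,fy=3.4,interpolation=cv2.INTER_CUBIC))
E
```

```text
17.55 [0.4092 0.3406 0.1992] [-0.2245  0.9745 -0.0004] [ 0.5882  0.0487  1.424  -0.0007  1.6681 -1.2091] [0.3399 0.3241 0.3782] [ 0.245   0.0561 -0.9679]
```

View pics/s4.png

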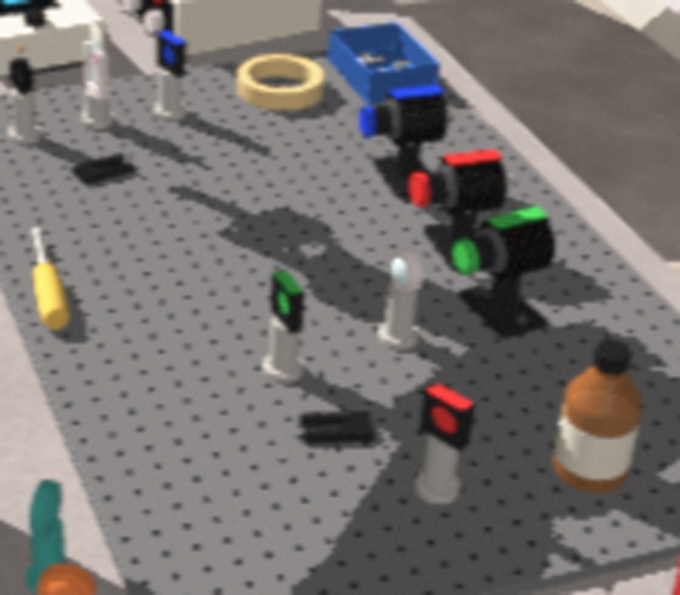

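Lens (402,270) and green filter (286,300) stand upright in front of the green LED. On to the iris.

>>> arm_command([
  [[0.003, 0, -0.2], [0, 0, 0]],
  [[0, 0, -0.2], [0, 0, 0]],
  [[0, 0, -0.2], [0, 0, 0]],
  [[0, 0, -0.2], [0, 0, 0]],
  [[0, 0, -0.077], [0, 0, 0]],
  [[0, 0, 0], [0, 0, 0]],
  [[0, 0, 0], [0, 0, 0]],
])

```text
time: 18.35
tool_pos: [0.4108, 0.3402, 0.0682]
tool_rot: [-0.112, 0.994, 0.0, 0.001]
ft_force: [-0.3, 0.3, -0.3]
width: 0.0943
gripper_force: 0.0
```

>>> arm_command([
  [[0, 0, 0], [0, 0, 0]],
  [[0, 0, 0], [0, 0, 0]],
  [[0, 0, 0], [0, 0, 0]],
  [[0, 0, 0], [0, 0, 0]],
  [[0, 0, 0], [0, 0, 0]],
  [[0, 0, 0], [0, 0, 0]],
  [[0, 0, 0], [0, 0, 0]],
  [[0, 0, 0], [0, 0, 0]],
  [[0, 0, 0], [0, 0, 0]],
], hand=0)

```text
time: 19.25
tool_pos: [0.4097, 0.3402, 0.0667]
tool_rot: [-0.112, 0.994, -0.0, -0.0]
ft_force: [0.4, 0.4, -0.5]
width: 0.0395
gripper_force: 20.0
```

>>> arm_command([
  [[0, 0, 0.1], [0, 0, 0]],
  [[0, 0, 0.2], [0, 0, 0]],
  [[0, 0, 0.25], [0, 0, 0]],
  [[0, 0, 0.25], [0, 0, 0]],
  [[0, 0, 0.08], [0, 0, 0]],
  [[0.05, -0.13, 0], [0, 0, 0]],
  [[0.092, -0.246, 0], [0, 0, -0.01]],
  [[0.092, -0.246, 0], [0, 0, -0.01]],
  [[0.092, -0.246, 0], [0, 0, -0.01]],
  [[0.092, -0.246, 0], [0, 0, -0.01]],
  [[0.092, -0.246, 0], [0, 0, -0.01]],
  [[0.092, -0.246, 0], [0, 0, -0.01]],
])

```text
time: 20.45
tool_pos: [0.4996, 0.0978, 0.1967]
tool_rot: [-0.065, 0.998, 0.0, -0.001]
ft_force: [1.9, 0.6, -2.0]
width: 0.0396
gripper_force: 20.0
```

>>> arm_command([
  [[0.092, -0.246, 0], [0, 0, -0.01]],
  [[0.092, -0.246, 0], [0, 0, -0.005]],
  [[0.092, -0.246, 0], [0, 0, 0]],
  [[0.092, -0.246, 0], [0, 0, 0]],
  [[0.092, -0.246, 0], [0, 0, 0]],
  [[0.092, -0.246, 0], [0, 0, 0]],
  [[0.037, -0.12, 0], [0, 0, 0]],
  [[0, 0, 0], [0, 0, 0]],
  [[0, 0, 0], [0, 0, 0]],
  [[0, 0, 0], [0, 0, 0]],
])

```text
time: 21.45
tool_pos: [0.588, -0.1384, 0.1985]
tool_rot: [-0.054, 0.999, 0.001, -0.0]
ft_force: [0.6, -0.0, -1.1]
width: 0.0398
gripper_force: 20.0
```

>>> arm_command([
  [[0.003, -0.01, -0.2], [0, 0, 0]],
  [[0, 0, -0.2], [0, 0, 0]],
  [[0, 0, -0.2], [0, 0, 0]],
  [[0, 0, -0.15], [0, 0, 0]],
  [[0, 0, -0.08], [0, 0, 0]],
  [[0, 0, -0.04], [0, 0, 0]],
  [[0, 0, -0.01], [0, 0, 0]],
  [[0, 0, 0], [0, 0, 0]],
  [[0, 0, 0], [0, 0, 0]],
])

```text
time: 22.35
tool_pos: [0.5898, -0.1418, 0.0684]
tool_rot: [-0.053, 0.999, -0.0, 0.001]
ft_force: [-1.1, -0.7, -2.1]
width: 0.0395
gripper_force: 20.0
```

>>> arm_command([
  [[0, 0, -0.007], [0, 0, 0]],
  [[0, 0, 0], [0, 0, 0]],
  [[0, 0, 0], [0, 0, 0]],
])

```text
time: 22.65
tool_pos: [0.5896, -0.1418, 0.0667]
tool_rot: [-0.053, 0.999, -0.0, 0.001]
ft_force: [1.0, 0.3, 0.5]
width: 0.0398
gripper_force: 20.0
```

>>> arm_command([
  [[0, 0, -0.003], [0, 0, 0]],
  [[0, 0, 0], [0, 0, 0]],
  [[0, 0, 0], [0, 0, 0]],
  [[0, 0, 0], [0, 0, 0]],
  [[0, 0, 0], [0, 0, 0]],
  [[0, 0, 0.1], [0, 0, 0]],
  [[0, 0, 0.25], [0, 0, 0]],
  [[0, 0, 0.25], [0, 0, 0]],
  [[0, 0, 0.28], [0, 0, 0]],
  [[-0.048, 0.25, 0], [0, 0, 0]],
  [[-0.048, 0.25, 0], [0, 0, 0.008]],
  [[-0.048, 0.25, 0], [0, 0, 0.008]],
], hand=1)

```text
time: 23.85
tool_pos: [0.5673, -0.0282, 0.1993]
tool_rot: [-0.066, 0.998, -0.0, 0.001]
ft_force: [-0.2, -0.6, -0.5]
width: 0.094
gripper_force: 0.0
```

>>> arm_command([
  [[-0.048, 0.25, 0], [0, 0, 0]],
  [[-0.048, 0.25, 0], [0, 0, 0]],
  [[-0.048, 0.25, 0], [0, 0, 0]],
  [[-0.048, 0.25, 0], [0, 0, 0]],
  [[-0.048, 0.25, 0], [0, 0, 0]],
  [[-0.048, 0.25, 0], [0, 0, 0]],
  [[-0.048, 0.25, 0], [0, 0, 0]],
  [[-0.048, 0.25, 0], [0, 0, 0]],
  [[-0.048, 0.25, 0], [0, 0, 0]],
  [[-0.046, 0.273, 0], [0, 0, 0]],
  [[0, 0, 0], [0, 0, 0]],
  [[0, 0, 0], [0, 0, 0]],
])

```text
time: 25.05
tool_pos: [0.4953, 0.35, 0.1981]
tool_rot: [-0.067, 0.998, -0.0, 0.0]
ft_force: [0.2, -0.3, -0.2]
width: 0.0937
gripper_force: 0.0
```

>>> arm_command([
  [[0.003, 0, -0.2], [0, 0, 0]],
  [[0, 0, -0.2], [0, 0, 0]],
  [[0, 0, -0.2], [0, 0, 0]],
  [[0, 0, -0.2], [0, 0, 0]],
  [[0, 0, -0.07], [0, 0, 0]],
  [[0, 0, 0], [0, 0, 0]],
  [[0, 0, 0], [0, 0, 0]],
])

```text
time: 25.75
tool_pos: [0.4972, 0.3492, 0.0686]
tool_rot: [-0.065, 0.998, 0.001, 0.001]
ft_force: [-0.4, 0.1, 0.2]
width: 0.0942
gripper_force: 0.0
```

>>> arm_command([
  [[0, 0, 0], [0, 0, 0]],
  [[0, 0, 0], [0, 0, 0]],
  [[0, 0, 0], [0, 0, 0]],
  [[0, 0, 0], [0, 0, 0]],
  [[0, 0, 0], [0, 0, 0]],
  [[0, 0, 0], [0, 0, 0]],
  [[0, 0, 0], [0, 0, 0]],
  [[0, 0, 0], [0, 0, 0]],
  [[0, 0, 0], [0, 0, 0]],
], hand=0)

```text
time: 26.65
tool_pos: [0.4959, 0.3495, 0.0666]
tool_rot: [-0.066, 0.998, 0.0, -0.0]
ft_force: [-0.4, 1.2, -0.1]
width: 0.0398
gripper_force: 20.0
```

>>> arm_command([
  [[0, 0, 0.1], [0, 0, 0]],
  [[0, 0, 0.2], [0, 0, 0]],
  [[0, 0, 0.25], [0, 0, 0]],
  [[0, 0, 0.25], [0, 0, 0]],
  [[0, 0, 0.08], [0, 0, 0]],
  [[-0.013, -0.15, 0], [0, 0, 0]],
  [[-0.013, -0.25, 0], [0, 0, -0.008]],
  [[-0.013, -0.25, 0], [0, 0, -0.008]],
  [[-0.013, -0.25, 0], [0, 0, 0]],
  [[-0.013, -0.25, 0], [0, 0, 0]],
  [[-0.013, -0.25, 0], [0, 0, 0]],
  [[-0.013, -0.25, 0], [0, 0, 0]],
])

```text
time: 27.85
tool_pos: [0.4815, 0.1004, 0.1977]
tool_rot: [-0.053, 0.999, -0.0, -0.001]
ft_force: [1.0, -0.1, -1.3]
width: 0.0401
gripper_force: 20.0
```

>>> arm_command([
  [[-0.013, -0.25, 0], [0, 0, 0]],
  [[-0.013, -0.25, 0], [0, 0, 0]],
  [[-0.013, -0.25, 0], [0, 0, 0]],
  [[-0.013, -0.25, 0], [0, 0, 0]],
  [[-0.013, -0.25, 0], [0, 0, 0]],
  [[-0.013, -0.25, 0], [0, 0, 0]],
  [[-0.009, -0.2, 0], [0, 0, 0]],
  [[0, 0, 0], [0, 0, 0]],
  [[0, 0, 0], [0, 0, 0]],
  [[0, 0, 0], [0, 0, 0]],
])

```text
time: 28.85
tool_pos: [0.4691, -0.1521, 0.1983]
tool_rot: [-0.054, 0.999, 0.001, -0.0]
ft_force: [-0.4, -0.0, -0.8]
width: 0.04
gripper_force: 20.0
```

>>> arm_command([
  [[0.002, -0.006, -0.2], [0, 0, 0]],
  [[0, 0, -0.2], [0, 0, 0]],
  [[0, 0, -0.2], [0, 0, 0]],
  [[0, 0, -0.15], [0, 0, 0]],
  [[0, 0, -0.08], [0, 0, 0]],
  [[0, 0, -0.04], [0, 0, 0]],
  [[0, 0, -0.01], [0, 0, 0]],
  [[0, 0, 0], [0, 0, 0]],
  [[0, 0, 0], [0, 0, 0]],
])

```text
time: 29.75
tool_pos: [0.4705, -0.1543, 0.0681]
tool_rot: [-0.053, 0.999, -0.001, 0.001]
ft_force: [0.2, 0.3, -1.7]
width: 0.0401
gripper_force: 20.0
```

>>> arm_command([
  [[0, 0, -0.007], [0, 0, 0]],
  [[0, 0, 0], [0, 0, 0]],
  [[0, 0, 0], [0, 0, 0]],
])

```text
time: 30.05
tool_pos: [0.4703, -0.1543, 0.0666]
tool_rot: [-0.053, 0.999, -0.0, 0.001]
ft_force: [-0.1, -0.5, 1.2]
width: 0.04
gripper_force: 20.0
```

>>> arm_command([
  [[0, 0, 0], [0, 0, 0]],
  [[0, 0, 0], [0, 0, 0]],
  [[0, 0, 0], [0, 0, 0]],
  [[0, 0, 0], [0, 0, 0]],
  [[0, 0, 0], [0, 0, 0]],
  [[0, 0, 0.1], [0, 0, 0]],
  [[0, 0, 0.25], [0, 0, 0]],
  [[0, 0, 0.25], [0, 0, 0]],
  [[0, 0, 0.28], [0, 0, 0]],
  [[0, 0, 0.25], [0, 0, 0]],
], hand=1)

```text
time: 31.05
tool_pos: [0.4696, -0.154, 0.2372]
tool_rot: [-0.053, 0.999, -0.0, 0.0]
ft_force: [1.9, 0.0, -0.5]
width: 0.0939
gripper_force: 0.0
```

>>> arm_command([
  [[0.15, 0.02, 0.1], [0, 0, 0]],
  [[0.15, 0.02, 0.1], [0, 0, 0]],
  [[0.15, 0.02, 0.1], [0, 0, 0]],
  [[0.15, 0.02, 0.1], [0, 0, 0]],
  [[0.15, 0.02, 0.1], [0, 0, 0]],
  [[0.15, 0.02, 0.1], [0, 0, 0]],
  [[0.15, 0.02, 0], [0, 0, 0]],
  [[0, 0, 0], [0, 0, 0]],
  [[0, 0, 0], [0, 0, 0]],
])

```text
time: 31.95
tool_pos: [0.6268, -0.133, 0.324]
tool_rot: [-0.053, 0.999, 0.0, -0.001]
ft_force: [0.1, -0.2, -0.2]
width: 0.0939
gripper_force: 0.0
```

```bash
python3 snap.py w5
```

```text
31.95 [ 0.6268 -0.133   0.324 ] [-0.1068  0.9943  0.0008] [-0.2974  0.3128  0.872  -0.0002  1.9593 -1.9753] [ 0.5567 -0.1412  0.5033] [ 0.2465  0.0274 -0.9687]
```

View pics/w5.png

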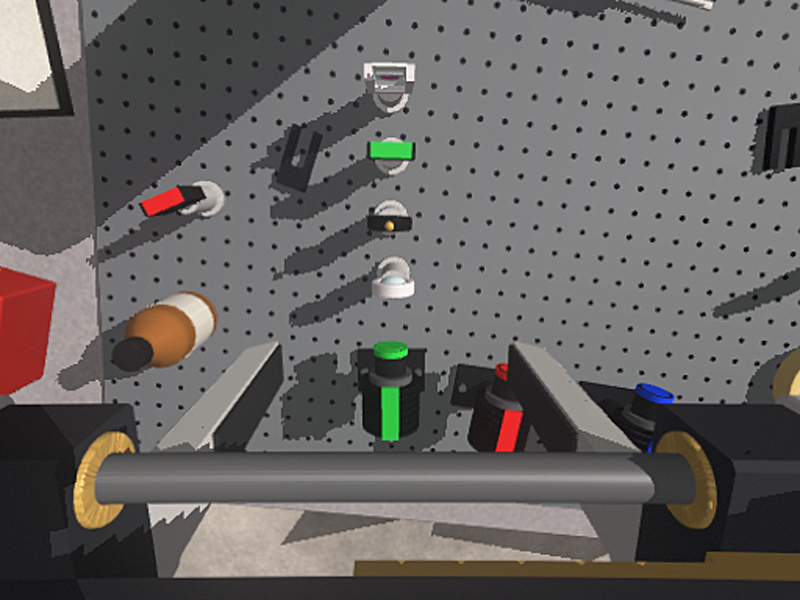

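Lens (392,285), iris (389,223), green filter (391,150), slide (389,75) stand in line with the LED strip (390,413). Quick numeric check.

```bash
python3 - <<'E'
from h import *
np.set_printoptions(precision=4,suppress=True)
d=pickle.load(open("pics/w5.pkl","rb"));T=d["T"]
f=lambda u,v,z:onz(d,T,(u*.64,v*.64),z)[:2]
A,B=f(390,390,.117),f(390.5,438,.117);v=B-A;print("yaw",np.degrees(np.arctan2(v[1],v[0])))
g=f(390.5,348,.087);e=v/np.linalg.norm(v);n=np.array([-e[1],e[0]])
for k,p in{"lens":(392.5,285,.09),"iris":(389,226,.123),"fg":(391,150,.107),"slide":(389,69,.106)}.items():
    q=f(*p)-g;print(k,f(*p),-q@e,q@n)
E
```

```text
yaw 6.560378227653717
lens [ 0.6463 -0.133 ] 0.0626979703103443 0.0024600018622819462
iris [ 0.5901 -0.1417] 0.11949118364799916 0.00016685713157548683
fg [ 0.53   -0.1465] 0.17981017748855768 0.0022663340779402693
slide [ 0.47   -0.1545] 0.24029441866305015 0.0012465972498986273
```

```bash
python3 -c "
from cell import hand_in
print(hand_in())"
```

```text
the job is handed in; nothing more can be done
None
```

The green channel is set up and handed in at about 32 s of the 118 s allowed. Measured from the LED glass, the lens is at 63 mm, the iris at 119 mm, the green filter at 180 mm and the slide at 240 mm, all within 3 mm of the beam line; the blue and red filters were not touched, and the hand-in returned no verdict.

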